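Post the returned room key through the sprung flap of the key box

ROBOT

A 6-joint arm with a two-finger parallel gripper is mounted at the origin on the work surface. World frame = base frame: x ahead of the robot, y to its left, z up, the work surface at z = 0. Lengths are in m, angles in rad, forces in N, time in s.
With the tool pointing down it reaches from about 0.35 to 0.85 m from the base axis. Payload 8.1 kg.
Tool frame: the origin (TCP) lies between the finger pads; the fingertips stand 14 mm ahead of it and the grasp point (between the pads) lies 5 mm behind it; z points along the fingers, y is the direction in which the jaws open and shut (so a half turn about z gives the same grasp; the last joint's range is limited). The gripper opens to 93 mm and grips with 3 to 60 N. Pads are 15 mm wide; open, the fingers measure 128 mm over their backs; the gripper's body (75 mm by 188 mm) begins 65 mm behind the grasp point.
Start: joints at [1.096, 0.13, 1.488, -0, 1.523, -0.085], TCP at [0.228, 0.555, 0.233] pointing down, gripper open.
Joint ranges: [-2.96, 2.96], [-0.89, 2.26], [0.02, 2.5], [-1.34, 4.48], [0, 2.73], [-2.66, 2.66]. Speed limits (rad/s): [2.39, 2.39, 2.79, 3.14, 3.14, 3.14].

INTERFACE

Orientations are given as a rotation vector (axis times angle).
In Python, from plant import robot gives the robot as it stands.
- The arm moves only by the tool step_arm, never from a script. Its argument "targets" is a list of rows, each an object of numbers: "tx", "ty", "tz": the shift along the tool's x, y, z in mm; "ax", "ay", "az": the turn, a rotation vector about the tool's x, y, z in rad; "grip": the closure in counts, from 0 (fully open) to 255 (shut). In form: [{"tx": .., "ty": .., "tz": .., "ax": .., "ay": .., "az": .., "grip": ..}, ...]. A call has 1 to 20 rows; each row shifts and turns the commanded pose from where the row before left it, along the tool's axes as they then stand; what a row does not reach is not made up. A row lasts 1/10 s, in which the tool goes at most 50 mm and 8.59 degrees, less where a joint would pass 70% of its speed; a pose out of reach is approached as far as the arm can. A call with a gripper value outside its range is refused whole. The fingers move at their own pace and stop on an object; "squeeze" is the grip in N (left out, the last holds). Time passes only in rows, so rows that do not move let the fingers close. It gives the time, the measured TCP pose, the force and the opening at its end, in the units of the state.
- robot.read_state(): the state, without advancing time (a new reading comes with each control period).
- robot.read_camera(name): name is "scene" or "side" or "wrist"; returns a dict with "frame" (480x640x3 uint8, blue, green, red), "fx", "fy", "cx", "cy" (pixels), "R" (3x3) and "t" (3): a world point X has camera coordinates R X + t. Camera axes: x right, y down, z forward; pixel columns grow to the right and rows downward; lengths in m; the calibration is good to about 2 mm. A picture is of the moment at which its call begins. There is no depth.
- robot.close_job(): hands the job in, once; it reports no verdict.
The state is a dict: "t": time; "q": joint angles; "dq": joint speeds; "joint_torque": joint torques, N m; "tool_pos": TCP position; "orientation": TCP orientation; "force": force on the tool from outside, world axes, zero at the start; "wrist_torque": the same for the moment, N m; "opening": finger opening in m.
Only numpy, scipy, OpenCV 4.12 (cv2) and the standard library are available. Lean on these libraries where they do the work, as an engineer would, in place of code of your own. Each camera call takes 0.05 s, during which the arm holds its last target.

TASK

A guest has left a room key in the steel tray. Lift it by its brass fob, let it hang straight down with the blade lowest, and post it blade first through the sprung flap in the top of the key-return box: push the flap down, keep it held open until the key has been let go and has dropped clear below, then take your hand out so that the flap springs shut. Leave the mug, dish, doorknob and pencil where they are.

Things in the scene. Friction and masses are not known exactly. Their poses are not given: they have to be found in the camera images.
- fob (a point): Centre of the brass disc fob, 40 mm across and 5 mm thick, to which an iron room key is rigidly riveted (one piece, about 80 g). x points along the key to the blade tip, z is the disc's normal; it lies flat in the tray, this point 2.5 mm above the tray's floor. Pinched across the rim along its y and the grip then eased, the piece pivots about the line between the pads and hangs.
- blade_tip (a point): End of the key's blade, 83.5 mm along x from the fob's centre. Shank 7 mm round; a flat bit near the tip reaches 18 mm to +y. The centre of mass of key and fob lies about 24 mm from the fob's centre towards this tip. Pinched level by the fob it stays level at a firm grip (30 N); eased in steps of some 0.15 mm it swings down at 4 to 8 N, and 3 N still carries it.
- tray: Shallow steel slide tray, fixed, 206 mm (x) by 176 mm (y), floor 4 mm above the counter, rim 14 mm high and 3 mm thick; origin at the centre of its underside, axes along the world's. The key lies in it. The tray is on one side of the counter, the key box on the other (either way round).
- mouth (a point): Centre of the mouth, in the plane of the key box's flat top; axes are the box's, z up. Mouth 70 mm (x) by 130 mm (y), shut by the flap 1 mm below the top. The flap's hinge lies along y at x = +34 mm, its free edge at x = -33 mm, 67 mm apart; it swings down into the box. Fingers side by side along y, centred at x = -14 mm, can go 50 mm down into the mouth.
- keybox: Key-return box of green sheet steel, fixed, 150 mm (x) by 176 mm (y), 180 mm high, fixing feet 20 mm wide at its y sides, a clear sight window in each x face; origin at the centre of its underside. Inside 144 by 170 mm, floor 4 mm above the counter.
- flap (a joint): Angle of the steel flap, rad: 0 shut, growing as it is pushed down, stop at 1.25. Its spring always shuts it: 0.07 N m when shut, 0.11 N m at 1 rad (1 to 2 N at the free edge). The key's weight does not open it, and a key let go with only its blade inside can be pinched by it.
- mug: White enamel mug, 80 mm across, 82 mm high, handle at its +y; origin at the centre of its underside. Bystander.
- dish: Pewter coin dish, 110 mm across, 22 mm high; origin at the centre of its underside. Bystander.
- doorknob: Cast brass doorknob standing on its rose, 58 mm across, 63 mm high; origin at the centre of its underside. Bystander.
- pencil: Yellow hexagonal pencil, 176 mm long, 8 mm thick, lying along its x on the counter between tray and key box; origin at mid-length. Bystander.
There are look-alikes about, which are no part of the job. What is shaped like the part that bears fob but pink is not meant.

How it is judged:
On the way, in this order (a step that is already met when the one before it is completed fails the run):
1. the key hangs from the fingers by its fob, blade lowest, within 25 degrees of vertical, its tip clear above the tray (angle between fob's own x axis and vertical above 2.7 rad and height (world z) of blade_tip above 0.025 m and contact force between the fingers and key above 0.2 N and distance between the grasp point and fob below 0.045 m), for 0.3 s.
2. the key, still held, is through the mouth of the box with the flap pushed open (value of joint flap above 0.4 rad and z of blade_tip in the frame of mouth below -0.06 m and horizontal distance between fob and mouth below 0.06 m and contact force between the fingers and key above 0.2 N), for 0.1 s.
3. the key has been let go and has dropped clear below while the flap is still held open (value of joint flap above 0.4 rad and z of fob in the frame of mouth below -0.07 m and contact force between the fingers and key below 0.05 N), for 0.15 s.
At the end, for the whole second after the job is handed in: The key lies at rest inside the key-return box, fob and blade tip both more than 65 mm below the mouth, the flap has sprung shut (within 0.06 rad) (z of each of fob, blade_tip in the frame of mouth below -0.065 m and x of fob in the frame of mouth between -0.08 and 0.08 m and y of fob in the frame of mouth between -0.085 and 0.085 m and value of joint flap below 0.06 rad and linear speed of key below 0.02 m/s); the robot touches nothing.
It fails at once if the mug is shifted more than 30 mm (distance of mug from where it was at the start of the episode above 0.03 m).
It fails at once if the dish is shifted more than 30 mm (distance of dish from where it was at the start of the episode above 0.03 m).
It fails at once if the doorknob is shifted more than 30 mm (distance of doorknob from where it was at the start of the episode above 0.03 m).
It fails at once if the pencil is shifted more than 30 mm (distance of pencil from where it was at the start of the episode above 0.03 m).
It also fails if it takes over 61 s, if anything falls off the work surface, if the arm or the gripper's body presses on something with over 40 N, if the wrist force passes 120 N, or if a joint passes its speed limit or range.

## Working session

There is one attempt and no reset: what is moved stays moved. The work goes in short steps, Python scripts to look and compute and a tool call to move; the robot and the scene stay as the last step left them, time stands still between calls to the robot, and variables do not carry over. Pictures are saved under pics/ and viewed, and the job is handed in when it is done.

Besides the shell and the picture viewer there is one more tool, called after "Request:" as name([rows], argument=value, ...), one row to a line, values as JSON. step_arm: Moves the arm, as the interface text tells. Its arguments: {"type":"object","properties":{"targets":{"type":"array"},"squeeze":{"type":"number"}},"required":["targets"]}

```bash
mkdir -p pics; ls; python3 - <<'E'
from plant import robot
import cv2,numpy as np
s=robot.read_state()
print({k:np.round(v,4) for k,v in s.items()})
for n in("scene","side","wrist"):
    c=robot.read_camera(n); cv2.imwrite(f"pics/{n}0.png",c["frame"])
    print(n,c["fx"],c["cx"],c["cy"],np.round(c["R"],4).tolist(),np.round(c["t"],4).tolist())
E
```

```text
pics
{'t': np.float64(0.0), 'q': array([ 1.0956,  0.1312,  1.4893, -0.    ,  1.523 , -0.0854]), 'dq': array([-0.0012,  0.0006,  0.0003, -0.0006, -0.0012,  0.0006]), 'joint_torque': array([ 1.70000e-03, -5.59825e+01, -4.91771e+01,  7.72000e-02,
        3.50000e-02, -2.00000e-04]), 'tool_pos': array([0.2277, 0.5545, 0.2316]), 'orientation': array([-6.0830e-01, -3.0816e+00,  2.8000e-03]), 'force': array([-0.661 ,  0.5477,  0.142 ]), 'wrist_torque': array([-0.012 ,  0.0025, -0.0182]), 'opening': np.float64(0.093)}
scene 539.3574921862161 322.68799903900987 248.15808679898655 [[-0.2575, 0.9662, -0.0115], [0.6612, 0.1675, -0.7313], [-0.7047, -0.1959, -0.682]] [0.1318, -0.2471, 1.6453]
side 491.9646448813055 320.42962430515126 244.8299132497081 [[0.9255, -0.3784, 0.015], [-0.2469, -0.633, -0.7338], [0.2871, 0.6754, -0.6793]] [-0.4901, 0.2451, 1.0486]
wrist 334.3208831393568 317.30886841732746 247.09671708275275 [[0.3805, 0.9248, -0.0013], [0.8943, -0.3676, 0.255], [0.2354, -0.0982, -0.9669]] [-0.5998, -0.0294, 0.3898]
```

View pics/scene0.png

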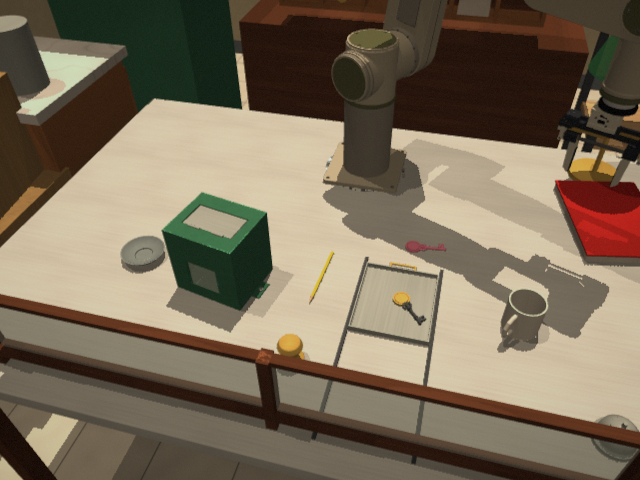

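View pics/side0.png

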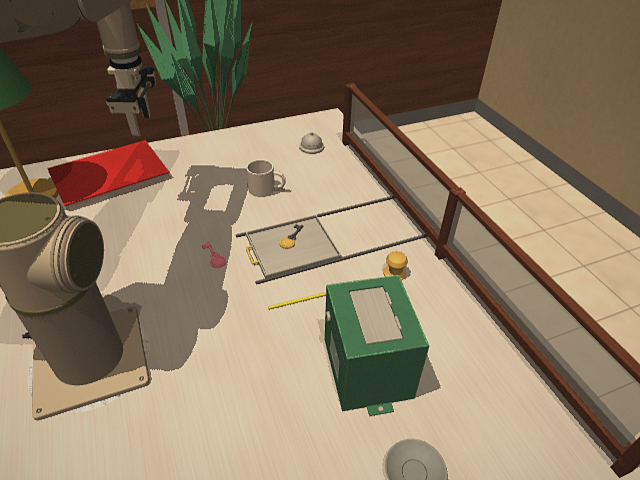

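View pics/wrist0.png

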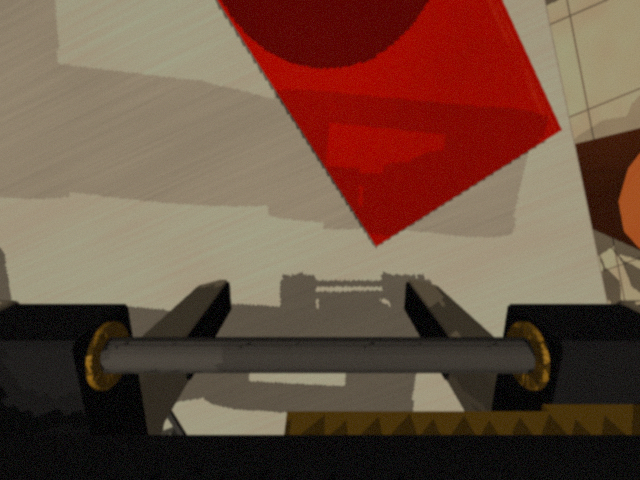

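Candidates for the key: the brass fob in the tray at scene (401,298); the pink look-alike at scene (425,247), side (214,255); and the doorknob, brass too, at scene (290,345). I pick the one in the tray and check it in close crops.

```bash
cat > h.py <<'E'
import cv2,numpy as np
from plant import robot
from scipy.spatial.transform import Rotation as Ro
def ray(c,u,v):
    d=np.array([(u-c["cx"])/c["fx"],(v-c["cy"])/c["fy"],1.]);R=np.array(c["R"]);t=np.array(c["t"])
    o=-R.T@t; d=R.T@d; return o,d/np.linalg.norm(d)
def onz(c,u,v,z):
    o,d=ray(c,u,v); return o+d*(z-o[2])/d[2]
def tri(c1,p1,c2,p2):
    A=np.zeros((3,3));b=np.zeros(3)
    for c,p in((c1,p1),(c2,p2)):
        o,d=ray(c,*p);M=np.eye(3)-np.outer(d,d);A+=M;b+=M@o
    return np.linalg.solve(A,b)
def proj(c,X):
    p=np.array(c["R"])@np.array(X)+np.array(c["t"]); return np.array([c["fx"]*p[0]/p[2]+c["cx"],c["fy"]*p[1]/p[2]+c["cy"]])
def pic(c,name,x0,y0,x1,y1,k):
    cv2.imwrite(f"pics/{name}.png",cv2.resize(c["frame"][y0:y1,x0:x1],None,fx=k,fy=k,interpolation=cv2.INTER_CUBIC))
E
python3 - <<'E'
from h import *
c=robot.read_camera("scene");s=robot.read_camera("side")
a=cv2.resize(c["frame"][250:350,340:450],None,fx=5,fy=5,interpolation=2)
cv2.imwrite("pics/tray_sc.png",a)
pic(s,"tray_sd",230,200,350,290,6)
pic(c,"box_sc",155,185,285,310,4);pic(s,"box_sd",315,265,435,415,4)
E
```

```text
(no output)
```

View pics/tray_sc.png

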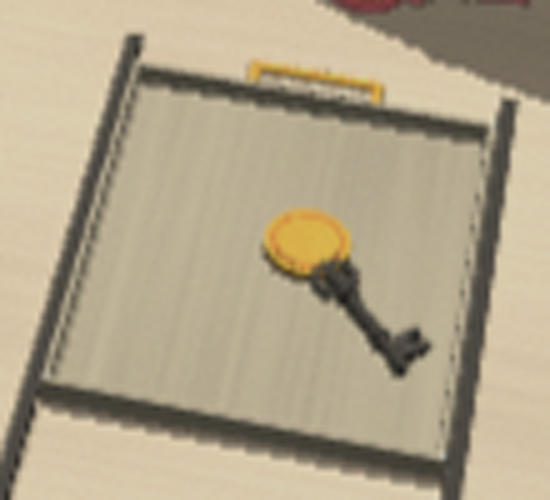

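View pics/tray_sd.png

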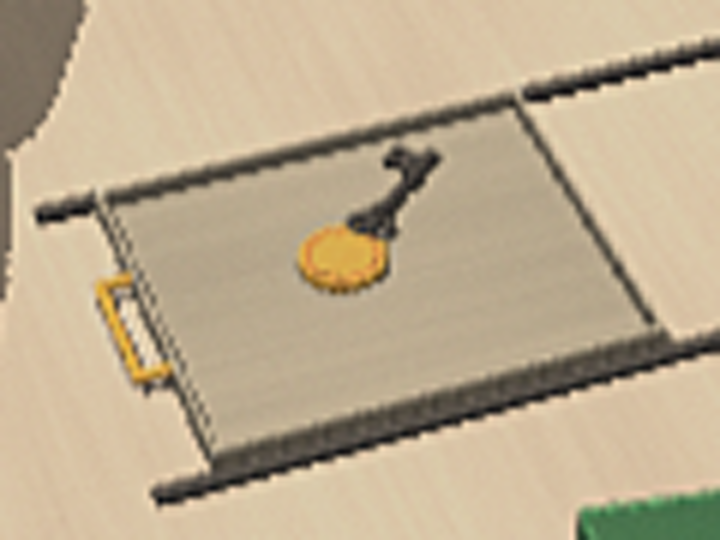

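View pics/box_sc.png

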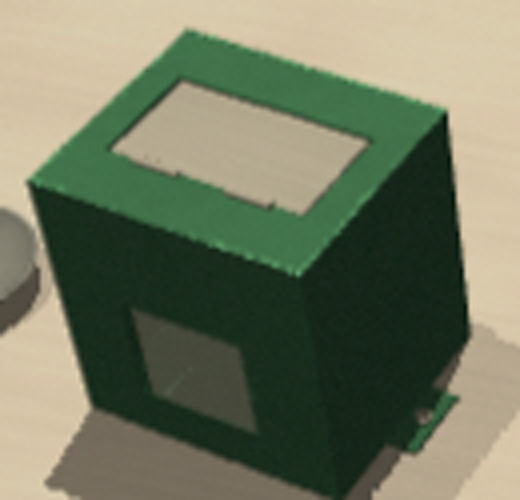

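View pics/box_sd.png

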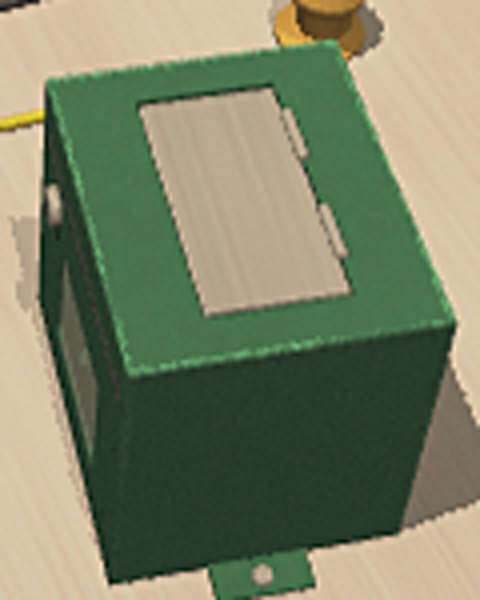

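```bash
python3 - <<'E'
from h import *
c=robot.read_camera("scene");s=robot.read_camera("side")
for cam,(x0,y0,x1,y1),n in((c,(385,285,420,315),'sc'),(s,(275,230,300,255),'sd')):
    hsv=cv2.cvtColor(cam["frame"][y0:y1,x0:x1],cv2.COLOR_BGR2HSV)
    m=cv2.inRange(hsv,(10,140,120),(30,255,255)); ys,xs=np.nonzero(m)
    p=(x0+xs.mean(),y0+ys.mean()); print(n,len(xs),p,xs.min()+x0,xs.max()+x0,ys.min()+y0,ys.max()+y0,onz(cam,*p,0.0075).round(4))
f=lambda u,v,x0,y0,k:(x0+(u+.5)/k-.5,y0+(v+.5)/k-.5)
for u,v in((402,370),(426,347)): print('tip/bit sc',onz(c,*f(u,v,340,250,5),.0065).round(4))
for u,v in((434,158),(393,158)): print('tip/bit sd',onz(s,*f(u,v,230,200,6),.0065).round(4))
A=[(188,30),(446,112),(300,275),(32,182)];
print("box sc");P=[onz(c,*f(u,v,155,185,4),.18) for u,v in A];print(np.round(P,4),np.mean(P,0))
B=[(47,80),(338,42),(455,322),(130,375)]
print("box sd");P=[onz(s,*f(u,v,315,265,4),.18) for u,v in B];print(np.round(P,4),np.mean(P,0))
A=[(182,78),(372,142),(305,215),(108,150)];B=[(138,103),(275,87),(352,293),(205,315)]
P=[onz(c,*f(u,v,155,185,4),.18) for u,v in A];print("mouth",np.round(P,4),np.mean(P,0))
P=[onz(s,*f(u,v,315,265,4),.18) for u,v in B];print(np.round(P,4),np.mean(P,0))
# tray inner corners rim top z .014? scene
for u,v in((140,72),(490,128),(445,465),(42,388)): print('tray',onz(c,*f(u,v,340,250,5),.014).round(4))
E
```

```text
sc 163 (np.float64(400.83435582822085), np.float64(297.70552147239266)) 393 409 292 304 [0.508  0.1859 0.0075]
sd 117 (np.float64(286.4017094017094), np.float64(242.75213675213675)) 280 293 238 248 [0.5082 0.189  0.0075]
tip/bit sc [0.5724 0.2386 0.0065]
tip/bit sc [0.5567 0.2472 0.0065]
tip/bit sd [0.5717 0.2398 0.0065]
tip/bit sd [0.554  0.2467 0.0065]
box sc
[[ 0.452  -0.3075  0.18  ]
 [ 0.4869 -0.1354  0.18  ]
 [ 0.6307 -0.1645  0.18  ]
 [ 0.5982 -0.3331  0.18  ]] [ 0.54193005 -0.23511703  0.18      ]
box sd
[[ 0.4842 -0.1349  0.18  ]
 [ 0.6314 -0.1648  0.18  ]
 [ 0.5963 -0.3348  0.18  ]
 [ 0.4509 -0.3068  0.18  ]] [ 0.54071899 -0.23530672  0.18      ]
mouth [[ 0.4947 -0.292   0.18  ]
 [ 0.5215 -0.1663  0.18  ]
 [ 0.5868 -0.1795  0.18  ]
 [ 0.5635 -0.3049  0.18  ]] [ 0.54163641 -0.235673    0.18      ]
[[ 0.5198 -0.1653  0.18  ]
 [ 0.5874 -0.1804  0.18  ]
 [ 0.5615 -0.3041  0.18  ]
 [ 0.4949 -0.2905  0.18  ]] [ 0.54088236 -0.23509154  0.18      ]
tray [0.4248 0.0906 0.014 ]
tray [0.421 0.26  0.014]
tray [0.6254 0.2629 0.014 ]
tray [0.6276 0.0881 0.014 ]
```

The crops agree. The key is the iron one with the brass disc in the tray: fob at scene (401,298), tip at (420,324), bit on its +y side. Fob is about (0.508, 0.187), key heading about 39°. The mouth is about (0.541, -0.235), box yaw about -11°, with the hinge knuckles on the far (+x) side. First I turn the tool so the jaws lie along the key's y.

Request:
step_arm([
  {"az":0.13},
  {"az":0.13},
  {"az":0.13},
  {"az":0.13},
  {"az":0.13},
  {"az":0.13},
  {"az":0.13},
  {"az":0.13},
  {"az":0.13},
  {"az":0.13},
  {"az":0.13},
  {"az":0.13},
  {"az":0.13},
  {"az":0.13},
  {"az":0.13},
  {"az":0.123},
], squeeze=30)

```text
schema error: expected keys tx, ty, tz, ax, ay, az, grip
```

```bash
cat >> h.py <<'E'
def rel(target,jaw=None):
    s=robot.read_state();R=Ro.from_rotvec(s["orientation"]).as_matrix();y=R[:,1]
    print("t",s["t"],"pos",s["tool_pos"].round(4),"jaw deg",np.degrees(np.arctan2(y[1],y[0])).round(2),"z",R[:,2].round(4),"q",s["q"].round(2),"F",s["force"].round(2),"open",round(float(s["opening"]),4))
    if target is not None: print("tool mm",(R.T@(np.array(target)-s["tool_pos"])*1000).round(1))
    if jaw is not None:
        a=np.radians(jaw);Rt=np.column_stack([np.cross([np.cos(a),np.sin(a),0],[0,0,-1.]),[np.cos(a),np.sin(a),0],[0,0,-1.]])
        print("turn",Ro.from_matrix(R.T@Rt).as_rotvec().round(4))
E
python3 -c "
from h import *
rel([.508,.1873,.14],-51.2)"
```

```text
t 0.35 pos [0.2279 0.5549 0.2324] jaw deg 67.67 z [-2.e-04 -4.e-04 -1.e+00] q [ 1.1   0.13  1.49 -0.    1.52 -0.09] F [0.29 0.11 0.35] open 0.0931
tool mm [-398.7 -233.5   92.5]
turn [-3.0000e-04  5.0000e-04  2.0746e+00]
```

Request:
step_arm([
  {"tx":0,"ty":0,"tz":0,"ax":0,"ay":0,"az":0.13,"grip":0},
  {"tx":0,"ty":0,"tz":0,"ax":0,"ay":0,"az":0.13,"grip":0},
  {"tx":0,"ty":0,"tz":0,"ax":0,"ay":0,"az":0.13,"grip":0},
  {"tx":0,"ty":0,"tz":0,"ax":0,"ay":0,"az":0.13,"grip":0},
  {"tx":0,"ty":0,"tz":0,"ax":0,"ay":0,"az":0.13,"grip":0},
  {"tx":0,"ty":0,"tz":0,"ax":0,"ay":0,"az":0.13,"grip":0},
  {"tx":0,"ty":0,"tz":0,"ax":0,"ay":0,"az":0.13,"grip":0},
  {"tx":0,"ty":0,"tz":0,"ax":0,"ay":0,"az":0.13,"grip":0},
  {"tx":0,"ty":0,"tz":0,"ax":0,"ay":0,"az":0.13,"grip":0},
  {"tx":0,"ty":0,"tz":0,"ax":0,"ay":0,"az":0.13,"grip":0},
  {"tx":0,"ty":0,"tz":0,"ax":0,"ay":0,"az":0.13,"grip":0},
  {"tx":0,"ty":0,"tz":0,"ax":0,"ay":0,"az":0.13,"grip":0},
  {"tx":0,"ty":0,"tz":0,"ax":0,"ay":0,"az":0.13,"grip":0},
  {"tx":0,"ty":0,"tz":0,"ax":0,"ay":0,"az":0.13,"grip":0},
  {"tx":0,"ty":0,"tz":0,"ax":0,"ay":0,"az":0.13,"grip":0},
  {"tx":0,"ty":0,"tz":0,"ax":0,"ay":0,"az":0.123,"grip":0},
], squeeze=30)

```text
t: 1.95
tool_pos: [0.228, 0.555, 0.2326]
orientation: [-2.965, -1.038, 0.0]
force: [-0.2, 0.4, 0.8]
opening: 0.0932
```

```bash
python3 -c "
from h import *
rel([.508,.1873,.14],-51.2)"
```

```text
t 1.95 pos [0.228  0.555  0.2326] jaw deg -51.41 z [-0. -0. -1.] q [1.1  0.13 1.49 0.   1.52 1.99] F [-0.19  0.36  0.78] open 0.0932
tool mm [-10.4 462.1  92.6]
turn [-0.      0.     -0.0037]
```

Request:
step_arm([
  {"tx":0,"ty":15,"tz":0,"ax":0,"ay":0,"az":0,"grip":0},
  {"tx":-1,"ty":30,"tz":0,"ax":0,"ay":0,"az":0,"grip":0},
  {"tx":-1,"ty":35,"tz":0,"ax":0,"ay":0,"az":0,"grip":0},
  {"tx":-1,"ty":35,"tz":0,"ax":0,"ay":0,"az":0,"grip":0},
  {"tx":-1,"ty":35,"tz":0,"ax":0,"ay":0,"az":0,"grip":0},
  {"tx":-1,"ty":35,"tz":0,"ax":0,"ay":0,"az":0,"grip":0},
  {"tx":-1,"ty":35,"tz":0,"ax":0,"ay":0,"az":0,"grip":0},
  {"tx":-1,"ty":35,"tz":0,"ax":0,"ay":0,"az":0,"grip":0},
  {"tx":-1,"ty":35,"tz":0,"ax":0,"ay":0,"az":0,"grip":0},
  {"tx":-1,"ty":35,"tz":10,"ax":0,"ay":0,"az":0,"grip":0},
  {"tx":-1,"ty":35,"tz":15,"ax":0,"ay":0,"az":0,"grip":0},
  {"tx":0,"ty":35,"tz":20,"ax":0,"ay":0,"az":0,"grip":0},
  {"tx":0,"ty":35,"tz":25,"ax":0,"ay":0,"az":0,"grip":0},
  {"tx":0,"ty":20,"tz":15,"ax":0,"ay":0,"az":0,"grip":0},
  {"tx":0,"ty":12,"tz":7,"ax":0,"ay":0,"az":-0.004,"grip":0},
  {"tx":0,"ty":0,"tz":0,"ax":0,"ay":0,"az":0,"grip":0},
  {"tx":0,"ty":0,"tz":0,"ax":0,"ay":0,"az":0,"grip":0},
])

```text
t: 3.65
tool_pos: [0.5103, 0.1894, 0.1414]
orientation: [-2.96, -1.053, -0.001]
force: [-0.3, 0.9, 0.3]
opening: 0.093
```

```bash
python3 - <<'E'
from h import *
rel([.508,.1873,.14],-51.2)
w=robot.read_camera("wrist");cv2.imwrite("pics/w1.png",w["frame"])
s=robot.read_camera("side");pic(s,"sd1",230,150,350,290,4)
E
```

```text
t 3.65 pos [0.5103 0.1894 0.1414] jaw deg -50.83 z [ 5.e-04  5.e-04 -1.e+00] q [0.26 0.04 1.75 0.   1.35 1.15] F [-0.32  0.93  0.31] open 0.093
tool mm [-3.1  0.2  1.4]
turn [-0.0001 -0.0007  0.0065]
```

View pics/w1.png

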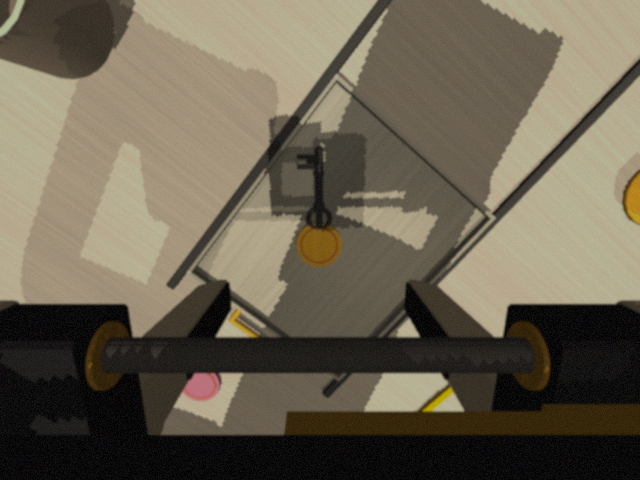

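The wrist view shows the fob at (319,245), the tip at (320,147), and the key nicely square to the jaws. I measure its position from this view.

```bash
python3 - <<'E'
from h import *
w=robot.read_camera("wrist")
hsv=cv2.cvtColor(w["frame"][210:275,285:355],cv2.COLOR_BGR2HSV)
m=cv2.inRange(hsv,(10,120,60),(30,255,255)); ys,xs=np.nonzero(m)
u,v=285+xs.mean(),210+ys.mean();print(u,v,len(xs),xs.min()+285,xs.max()+285,ys.min()+210,ys.max()+210)
f=onz(w,u,v,.0085);t=onz(w,320,147,.0065);print(f.round(4),t.round(4),np.degrees(np.arctan2(*(t-f)[1::-1])))
rel([.508,.1873,.0185],-51.2)
E
```

```text
318.9686684073107 245.68798955613576 1532 297 342 223 267
[0.509  0.1876 0.0085] [0.5742 0.2398 0.0065] 38.6721275968622
t 3.8 pos [0.5104 0.1902 0.1419] jaw deg -50.77 z [ 1.8e-03  7.0e-04 -1.0e+00] q [0.26 0.04 1.75 0.   1.35 1.15] F [-0.19  0.23  0.58] open 0.093
tool mm [ -3.9   0.7 123.4]
turn [ 0.0006 -0.0018  0.0074]
```

Request:
step_arm([
  {"tx":-3,"ty":0,"tz":10,"ax":0,"ay":0,"az":0.007,"grip":0},
  {"tx":0,"ty":0,"tz":20,"ax":0,"ay":0,"az":0,"grip":0},
  {"tx":0,"ty":0,"tz":25,"ax":0,"ay":0,"az":0,"grip":0},
  {"tx":0,"ty":0,"tz":25,"ax":0,"ay":0,"az":0,"grip":0},
  {"tx":0,"ty":0,"tz":15,"ax":0,"ay":0,"az":0,"grip":0},
  {"tx":0,"ty":0,"tz":10,"ax":0,"ay":0,"az":0,"grip":0},
  {"tx":0,"ty":0,"tz":0,"ax":0,"ay":0,"az":0,"grip":0},
  {"tx":0,"ty":0,"tz":0,"ax":0,"ay":0,"az":0,"grip":0},
])

```text
t: 4.6
tool_pos: [0.5084, 0.1875, 0.0364]
orientation: [2.964, 1.042, 0.001]
force: [0.7, -0.4, 0.1]
opening: 0.093
```

```bash
python3 - <<'E'
from h import *
rel([.5085,.1875,.0185],-51.3)
E
```

```text
t 4.6 pos [0.5084 0.1875 0.0364] jaw deg -51.27 z [ 9.e-04  2.e-04 -1.e+00] q [ 0.26  0.16  1.83 -0.    1.15  1.15] F [ 0.7  -0.4   0.13] open 0.093
tool mm [ 0.   0.  17.9]
turn [ 0.0004 -0.0008  0.0005]
```

Request:
step_arm([
  {"tx":0,"ty":0,"tz":8,"ax":0,"ay":0,"az":0,"grip":0},
  {"tx":0,"ty":0,"tz":6,"ax":0,"ay":0,"az":0,"grip":0},
  {"tx":0,"ty":0,"tz":3,"ax":0,"ay":0,"az":0,"grip":0},
  {"tx":0,"ty":0,"tz":0.5,"ax":0,"ay":0,"az":0,"grip":0},
  {"tx":0,"ty":0,"tz":0,"ax":0,"ay":0,"az":0,"grip":0},
  {"tx":0,"ty":0,"tz":0,"ax":0,"ay":0,"az":0,"grip":100},
  {"tx":0,"ty":0,"tz":0,"ax":0,"ay":0,"az":0,"grip":120},
  {"tx":0,"ty":0,"tz":0,"ax":0,"ay":0,"az":0,"grip":135},
  {"tx":0,"ty":0,"tz":0,"ax":0,"ay":0,"az":0,"grip":150},
  {"tx":0,"ty":0,"tz":0,"ax":0,"ay":0,"az":0,"grip":170},
  {"tx":0,"ty":0,"tz":0,"ax":0,"ay":0,"az":0,"grip":170},
  {"tx":0,"ty":0,"tz":0,"ax":0,"ay":0,"az":0,"grip":170},
  {"tx":0,"ty":0,"tz":0,"ax":0,"ay":0,"az":0,"grip":170},
], squeeze=30)

```text
t: 5.9
tool_pos: [0.5081, 0.1873, 0.0183]
orientation: [2.964, 1.041, 0.0]
force: [-0.7, 0.9, 4.7]
opening: 0.0387
```

```bash
python3 - <<'E'
from h import *
rel([.5085,.1875,.0185],-51.3)
w=robot.read_camera("wrist");cv2.imwrite("pics/w2.png",w["frame"])
E
```

```text
t 5.9 pos [0.5081 0.1873 0.0183] jaw deg -51.28 z [ 3.e-04  0.e+00 -1.e+00] q [ 0.26  0.19  1.84 -0.    1.11  1.15] F [-0.65  0.92  4.72] open 0.0387
tool mm [ 0.4  0.1 -0.2]
turn [ 0.0002 -0.0003  0.0003]
```

View pics/w2.png

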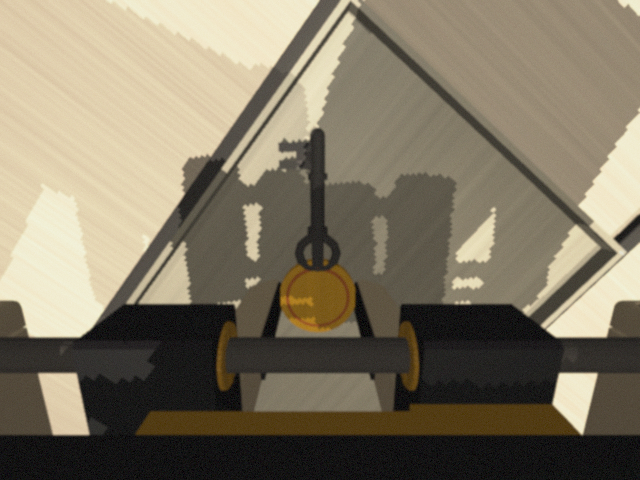

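The fob is pinched across its rim, opening 38.7 mm. Lift it.

Request:
step_arm([
  {"tx":0,"ty":0,"tz":-3,"ax":0,"ay":0,"az":0,"grip":170},
  {"tx":0,"ty":0,"tz":-8,"ax":0,"ay":0,"az":0,"grip":170},
  {"tx":0,"ty":0,"tz":-15,"ax":0,"ay":0,"az":0,"grip":170},
  {"tx":0,"ty":0,"tz":-20,"ax":0,"ay":0,"az":0,"grip":170},
  {"tx":0,"ty":0,"tz":-25,"ax":0,"ay":0,"az":0,"grip":170},
  {"tx":0,"ty":0,"tz":-25,"ax":0,"ay":0,"az":0,"grip":170},
  {"tx":0,"ty":0,"tz":-25,"ax":0,"ay":0,"az":0,"grip":170},
  {"tx":0,"ty":0,"tz":-15,"ax":0,"ay":0,"az":0,"grip":170},
  {"tx":0,"ty":0,"tz":-10,"ax":0,"ay":0,"az":0,"grip":170},
  {"tx":0,"ty":0,"tz":-4,"ax":0,"ay":0,"az":0,"grip":170},
  {"tx":0,"ty":0,"tz":0,"ax":0,"ay":0,"az":0,"grip":170},
  {"tx":0,"ty":0,"tz":0,"ax":0,"ay":0,"az":0,"grip":170},
])

```text
t: 7.15
tool_pos: [0.5072, 0.187, 0.1669]
orientation: [-2.964, -1.041, 0.003]
force: [-0.6, 0.6, -0.8]
opening: 0.0389
```

```bash
python3 - <<'E'
from h import *
rel(None)
w=robot.read_camera("wrist");cv2.imwrite("pics/w3.png",w["frame"])
s=robot.read_camera("side");pic(s,"sd3",220,90,360,250,4)
E
```

```text
t 7.15 pos [0.5072 0.187  0.1669] jaw deg -51.28 z [-2.e-03 -5.e-04 -1.e+00] q [ 0.26  0.01  1.73 -0.    1.4   1.15] F [-0.62  0.62 -0.76] open 0.0389
```

View pics/w3.png

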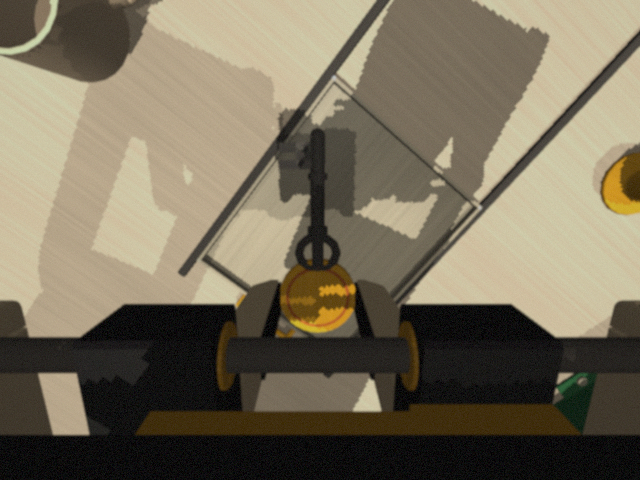

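View pics/sd3.png

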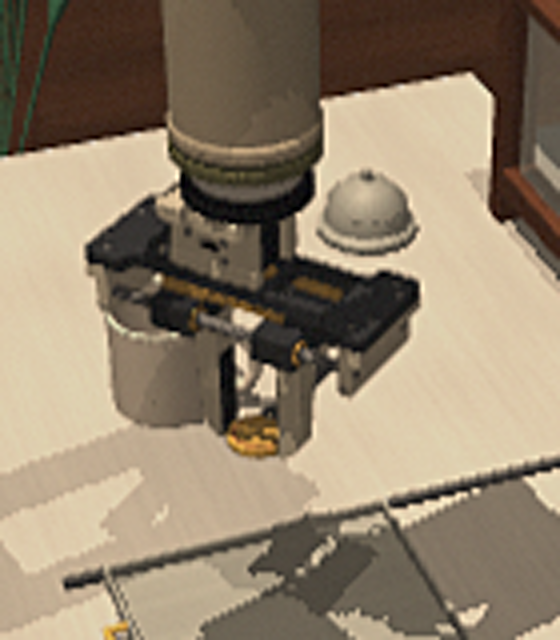

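Key held level. Ease the grip.

Request:
step_arm([
  {"tx":0,"ty":0,"tz":0,"ax":0,"ay":0,"az":0,"grip":170},
  {"tx":0,"ty":0,"tz":0,"ax":0,"ay":0,"az":0,"grip":170},
], squeeze=15)

```text
t: 7.45
tool_pos: [0.5077, 0.1872, 0.1676]
orientation: [-2.964, -1.041, 0.002]
force: [-0.2, -0.5, -0.6]
opening: 0.0391
```

Request:
step_arm([
  {"tx":0,"ty":0,"tz":0,"ax":0,"ay":0,"az":0,"grip":170},
  {"tx":0,"ty":0,"tz":0,"ax":0,"ay":0,"az":0,"grip":170},
], squeeze=9)

```text
t: 7.65
tool_pos: [0.5079, 0.1873, 0.1681]
orientation: [-2.964, -1.041, 0.0]
force: [-0.3, 0.6, -1.0]
opening: 0.0391
```

Request:
step_arm([
  {"tx":0,"ty":0,"tz":0,"ax":0,"ay":0,"az":0,"grip":170},
  {"tx":0,"ty":0,"tz":0,"ax":0,"ay":0,"az":0,"grip":170},
  {"tx":0,"ty":0,"tz":0,"ax":0,"ay":0,"az":0,"grip":170},
], squeeze=6)

```text
t: 7.95
tool_pos: [0.508, 0.1873, 0.1682]
orientation: [-2.964, -1.041, -0.0]
force: [0.5, -0.4, -0.0]
opening: 0.039
```

```bash
python3 - <<'E'
from h import *
rel(None)
w=robot.read_camera("wrist");cv2.imwrite("pics/w4.png",w["frame"][100:420,120:520])
E
```

```text
t 7.95 pos [0.508  0.1873 0.1682] jaw deg -51.28 z [ 1.e-04  0.e+00 -1.e+00] q [0.26 0.01 1.73 0.   1.4  1.15] F [ 0.46 -0.39 -0.03] open 0.039
```

View pics/w4.png

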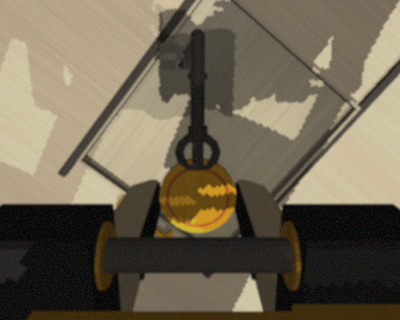

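Request:
step_arm([
  {"tx":0,"ty":0,"tz":0,"ax":0,"ay":0,"az":0,"grip":170},
  {"tx":0,"ty":0,"tz":0,"ax":0,"ay":0,"az":0,"grip":170},
  {"tx":0,"ty":0,"tz":0,"ax":0,"ay":0,"az":0,"grip":170},
  {"tx":0,"ty":0,"tz":0,"ax":0,"ay":0,"az":0,"grip":170},
], squeeze=4)

```text
t: 8.4
tool_pos: [0.5079, 0.1872, 0.1681]
orientation: [2.964, 1.042, -0.0]
force: [0.4, 0.7, -0.9]
opening: 0.0393
```

```bash
python3 - <<'E'
from h import *
rel(None)
w=robot.read_camera("wrist");cv2.imwrite("pics/w5.png",w["frame"][100:420,120:520])
E
```

```text
t 8.4 pos [0.5079 0.1872 0.1681] jaw deg -51.28 z [-1.e-04 -1.e-04 -1.e+00] q [ 0.26  0.01  1.73 -0.    1.4   1.15] F [ 0.42  0.69 -0.87] open 0.0393
```

View pics/w5.png

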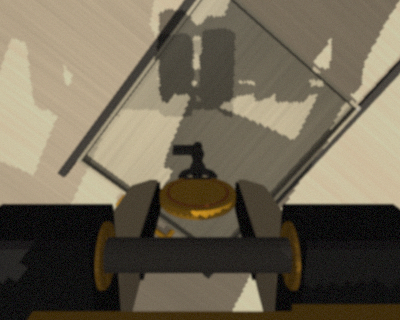

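It has swung down. I let it settle at a slightly lighter grip and check the angle.

Request:
step_arm([
  {"tx":0,"ty":0,"tz":0,"ax":0,"ay":0,"az":0,"grip":170},
  {"tx":0,"ty":0,"tz":0,"ax":0,"ay":0,"az":0,"grip":170},
  {"tx":0,"ty":0,"tz":0,"ax":0,"ay":0,"az":0,"grip":170},
  {"tx":0,"ty":0,"tz":0,"ax":0,"ay":0,"az":0,"grip":170},
  {"tx":0,"ty":0,"tz":0,"ax":0,"ay":0,"az":0,"grip":170},
  {"tx":0,"ty":0,"tz":0,"ax":0,"ay":0,"az":0,"grip":170},
], squeeze=3.5)

```text
t: 9.05
tool_pos: [0.5079, 0.1872, 0.1681]
orientation: [2.964, 1.041, -0.0]
force: [0.5, 0.4, 0.2]
opening: 0.0396
```

```bash
python3 - <<'E'
from h import *
rel(None)
w=robot.read_camera("wrist");a=cv2.resize(w["frame"][200:360,217:417],None,fx=2.5,fy=2.5)
s=robot.read_camera("side");c=robot.read_camera("scene")
b=cv2.resize(s["frame"][140:250,250:350],None,fx=4,fy=4,interpolation=2)
cv2.imwrite("pics/w6.png",a);cv2.imwrite("pics/s6.png",b)
for cam in(w,s,c):
  for X in([.508,.1873,.1547],[.508,.1873,.071]): print(proj(cam,X).round(1))
pic(c,"c6",330,180,480,330,4)
E
```

```text
t 9.05 pos [0.5079 0.1872 0.1681] jaw deg -51.28 z [-0. -0. -1.] q [ 0.26  0.01  1.73 -0.    1.4   1.15] F [0.48 0.45 0.17] open 0.0396
[318.2 296.6]
[317.9 253.6]
[284.6 199.3]
[285.7 225.1]
[407.5 251.5]
[403.9 278.8]
```

View pics/w6.png

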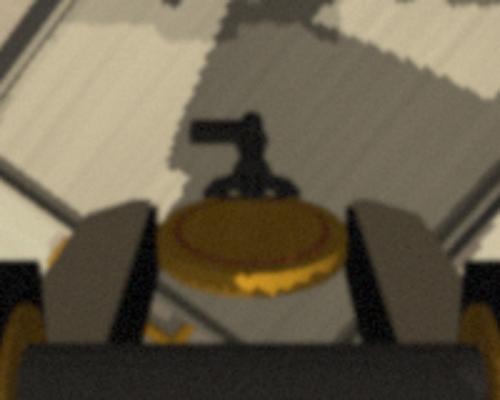

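View pics/s6.png

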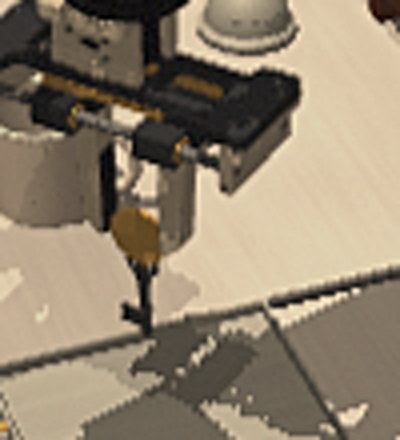

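View pics/c6.png

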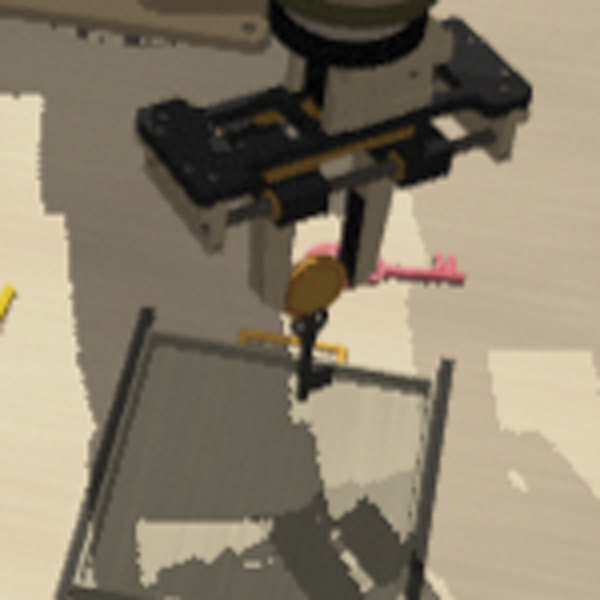

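The key hangs vertical within a few degrees: in the wrist view the tip is at (318,246) against (318,254) for plumb, and side and scene agree. Now firm up the grip, lift, and turn to the box's axes.

Request:
step_arm([
  {"tx":0,"ty":0,"tz":0,"ax":0,"ay":0,"az":0,"grip":170},
  {"tx":0,"ty":0,"tz":0,"ax":0,"ay":0,"az":0,"grip":170},
  {"tx":0,"ty":0,"tz":-5,"ax":0,"ay":0,"az":0,"grip":170},
  {"tx":0,"ty":0,"tz":-12,"ax":0,"ay":0,"az":0.05,"grip":170},
  {"tx":0,"ty":0,"tz":-20,"ax":0,"ay":0,"az":0.1,"grip":170},
  {"tx":0,"ty":0,"tz":-20,"ax":0,"ay":0,"az":0.12,"grip":170},
  {"tx":0,"ty":0,"tz":-20,"ax":0,"ay":0,"az":0.12,"grip":170},
  {"tx":0,"ty":0,"tz":-20,"ax":0,"ay":0,"az":0.12,"grip":170},
  {"tx":0,"ty":0,"tz":-20,"ax":0,"ay":0,"az":0.12,"grip":170},
  {"tx":0,"ty":0,"tz":-20,"ax":0,"ay":0,"az":0.12,"grip":170},
  {"tx":0,"ty":0,"tz":-15,"ax":0,"ay":0,"az":0.08,"grip":170},
  {"tx":0,"ty":0,"tz":-5,"ax":0,"ay":0,"az":0.04,"grip":170},
  {"tx":0,"ty":0,"tz":0,"ax":0,"ay":0,"az":0,"grip":170},
  {"tx":0,"ty":0,"tz":0,"ax":0,"ay":0,"az":0,"grip":170},
], squeeze=60)

```text
t: 10.6
tool_pos: [0.5079, 0.1873, 0.3251]
orientation: [-3.127, 0.302, -0.0]
force: [-0.0, 0.7, -1.3]
opening: 0.0367
```

```bash
python3 - <<'E'
from h import *
rel([.5276,-.2327,.325],-101.2)
w=robot.read_camera("wrist");a=cv2.resize(w["frame"][200:360,217:417],None,fx=2.5,fy=2.5)
cv2.imwrite("pics/w7.png",a)
E
```

```text
t 10.6 pos [0.5079 0.1873 0.3251] jaw deg -101.05 z [ 0.  0. -1.] q [ 0.26 -0.05  1.51  0.    1.68  2.02] F [-0.01  0.69 -1.29] open 0.0367
tool mm [9.980e+01 4.084e+02 1.000e-01]
turn [-0.     -0.      0.0027]
```

View pics/w7.png

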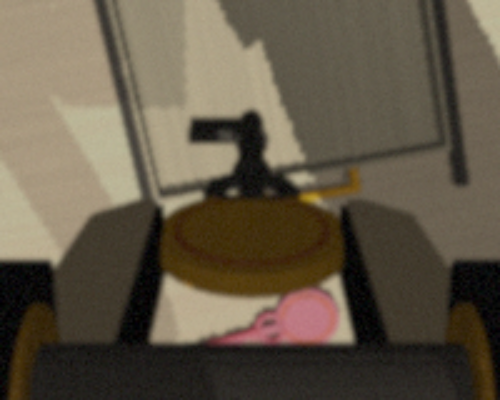

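Request:
step_arm([
  {"tx":2,"ty":8,"tz":0,"ax":0,"ay":0,"az":0.003,"grip":170},
  {"tx":4,"ty":16,"tz":0,"ax":0,"ay":0,"az":0,"grip":170},
  {"tx":6,"ty":24,"tz":0,"ax":0,"ay":0,"az":0,"grip":170},
  {"tx":8,"ty":32,"tz":0,"ax":0,"ay":0,"az":0,"grip":170},
  {"tx":8,"ty":32,"tz":0,"ax":0,"ay":0,"az":0,"grip":170},
  {"tx":8,"ty":32,"tz":0,"ax":0,"ay":0,"az":0,"grip":170},
  {"tx":8,"ty":32,"tz":0,"ax":0,"ay":0,"az":0,"grip":170},
  {"tx":8,"ty":32,"tz":0,"ax":0,"ay":0,"az":0,"grip":170},
  {"tx":8,"ty":32,"tz":0,"ax":0,"ay":0,"az":0,"grip":170},
  {"tx":8,"ty":32,"tz":0,"ax":0,"ay":0,"az":0,"grip":170},
  {"tx":8,"ty":32,"tz":0,"ax":0,"ay":0,"az":0,"grip":170},
  {"tx":8,"ty":32,"tz":0,"ax":0,"ay":0,"az":0,"grip":170},
  {"tx":6,"ty":28,"tz":0,"ax":0,"ay":0,"az":0,"grip":170},
  {"tx":5,"ty":24,"tz":0,"ax":0,"ay":0,"az":0,"grip":170},
  {"tx":4,"ty":14,"tz":0,"ax":0,"ay":0,"az":0,"grip":170},
  {"tx":1,"ty":6,"tz":0,"ax":0,"ay":0,"az":0,"grip":170},
  {"tx":0,"ty":0,"tz":0,"ax":0,"ay":0,"az":0,"grip":170},
  {"tx":0,"ty":0,"tz":0,"ax":0,"ay":0,"az":0,"grip":170},
])

```text
t: 12.45
tool_pos: [0.5262, -0.2316, 0.3251]
orientation: [-3.126, 0.308, 0.0]
force: [0.3, -0.4, -0.3]
opening: 0.0372
```

```bash
python3 - <<'E'
from h import *
rel([.5276,-.2327,.325],-101.2)
w=robot.read_camera("wrist");cv2.imwrite("pics/w8.png",w["frame"])
s=robot.read_camera("side");pic(s,"s8",290,180,450,340,4)
c=robot.read_camera("scene");pic(c,"c8",150,130,300,250,5)
E
```

```text
t 12.45 pos [ 0.5262 -0.2316  0.3251] jaw deg -101.26 z [ 0.e+00  4.e-04 -1.e+00] q [-0.5   0.04  1.41  0.    1.68  1.26] F [ 0.29 -0.42 -0.27] open 0.0372
tool mm [1.6 0.8 0.1]
turn [-0.0004  0.0001 -0.001 ]
```

View pics/w8.png

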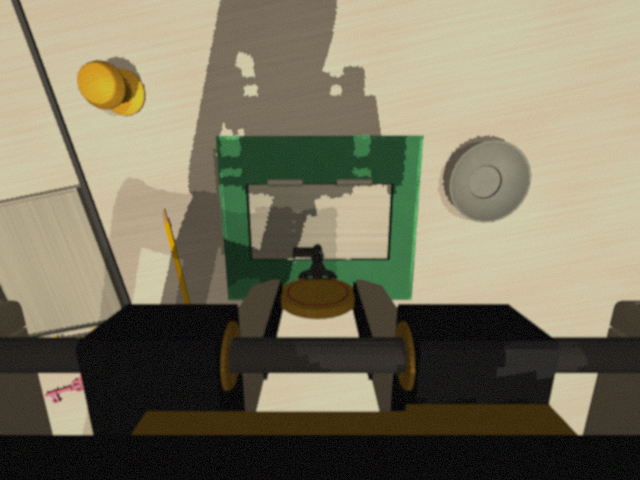

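View pics/s8.png

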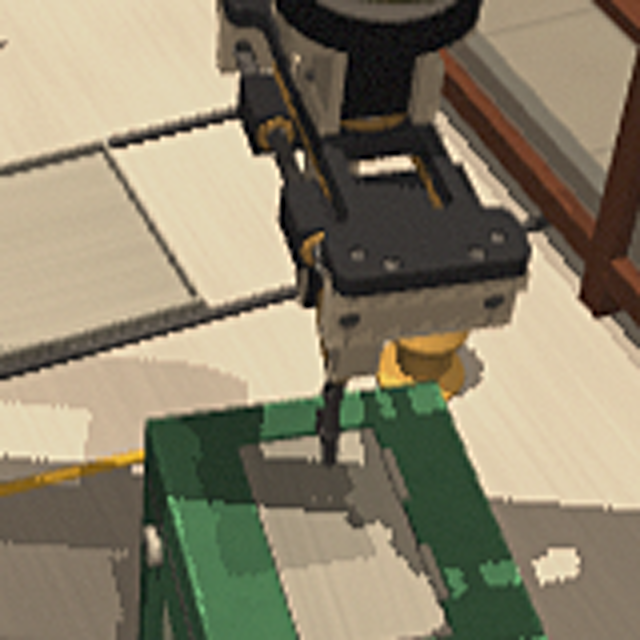

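View pics/c8.png

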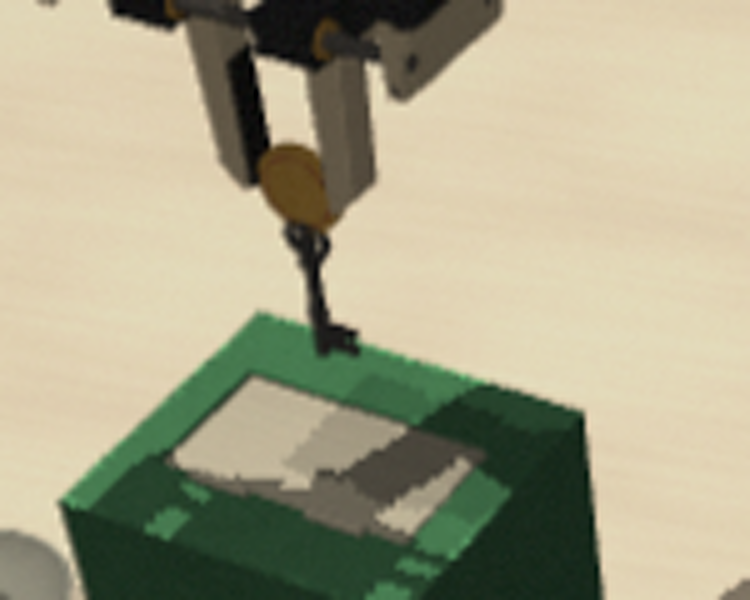

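The key is above the mouth: tip at wrist (318,247), side (372,296), scene (214,200). Triangulate it and express it in the box frame.

```bash
python3 - <<'E'
from h import *
s=robot.read_camera("side");c=robot.read_camera("scene");w=robot.read_camera("wrist")
f=lambda u,v,x0,y0,k:(x0+(u+.5)/k-.5,y0+(v+.5)/k-.5)
ps=f(330,461,290,180,4);pc=f(321,351,150,130,5);pw=(318,247)
a=np.radians(-11.2);B=np.array([[np.cos(a),np.sin(a)],[-np.sin(a),np.cos(a)]])
M=np.array([.5413,-.2354])
for n,X in(('sc-sd',tri(c,pc,s,ps)),('sd-w',tri(s,ps,w,pw)),('tcp',robot.read_state()["tool_pos"])):print(n,X.round(4),(B@(X[:2]-M)*1000).round(1))
# mouth in wrist
P=np.array([onz(w,*p,.18) for p in((248,184),(390,184),(389,260),(251,260))]);print(P.round(4),P.mean(0).round(4))
rel([.5276,-.2327,.325],-101.2)
E
```

```text
sc-sd [ 0.532  -0.2329  0.2323] [-9.6  0.7]
sd-w [ 0.5319 -0.2324  0.2323] [-9.9  1.1]
tcp [ 0.5262 -0.2318  0.3253] [-15.5   0.6]
[[ 0.5866 -0.1811  0.18  ]
 [ 0.5623 -0.3031  0.18  ]
 [ 0.4936 -0.2923  0.18  ]
 [ 0.5186 -0.1666  0.18  ]] [ 0.5403 -0.2358  0.18  ]
t 12.75 pos [ 0.5262 -0.2318  0.3253] jaw deg -101.25 z [ 2.e-04 -1.e-04 -1.e+00] q [-0.5   0.04  1.41  0.    1.68  1.26] F [-0.5   0.03 -0.45] open 0.0373
tool mm [1.5 0.6 0.3]
turn [ 0.     -0.0002 -0.0008]
```

Request:
step_arm([
  {"tx":1,"ty":0,"tz":8,"ax":0,"ay":0,"az":0,"grip":170},
  {"tx":0,"ty":0,"tz":15,"ax":0,"ay":0,"az":0,"grip":170},
  {"tx":0,"ty":0,"tz":12,"ax":0,"ay":0,"az":0,"grip":170},
  {"tx":0,"ty":0,"tz":10,"ax":0,"ay":0,"az":0,"grip":170},
  {"tx":0,"ty":0,"tz":10,"ax":0,"ay":0,"az":0,"grip":170},
  {"tx":0,"ty":0,"tz":10,"ax":0,"ay":0,"az":0,"grip":170},
  {"tx":0,"ty":0,"tz":10,"ax":0,"ay":0,"az":0,"grip":170},
  {"tx":0,"ty":0,"tz":10,"ax":0,"ay":0,"az":0,"grip":170},
  {"tx":0,"ty":0,"tz":5,"ax":0,"ay":0,"az":0,"grip":170},
  {"tx":0,"ty":0,"tz":0,"ax":0,"ay":0,"az":0,"grip":170},
])

```text
t: 13.75
tool_pos: [0.5265, -0.2325, 0.234]
orientation: [-3.126, 0.309, 0.003]
force: [-0.1, 0.9, 0.8]
opening: 0.0373
```

```bash
python3 - <<'E'
from h import *
rel([.5276,-.2327,.148],-101.2)
w=robot.read_camera("wrist");cv2.imwrite("pics/w9.png",w["frame"])
c=robot.read_camera("scene");pic(c,"c9",150,130,300,250,5)
E
```

```text
t 13.75 pos [ 0.5265 -0.2325  0.234 ] jaw deg -101.3 z [-1.6e-03  7.0e-04 -1.0e+00] q [-0.5   0.07  1.55 -0.    1.52  1.26] F [-0.12  0.94  0.8 ] open 0.0373
tool mm [ 1.2  0.1 86. ]
turn [-0.0004  0.0017 -0.0018]
```

View pics/w9.png

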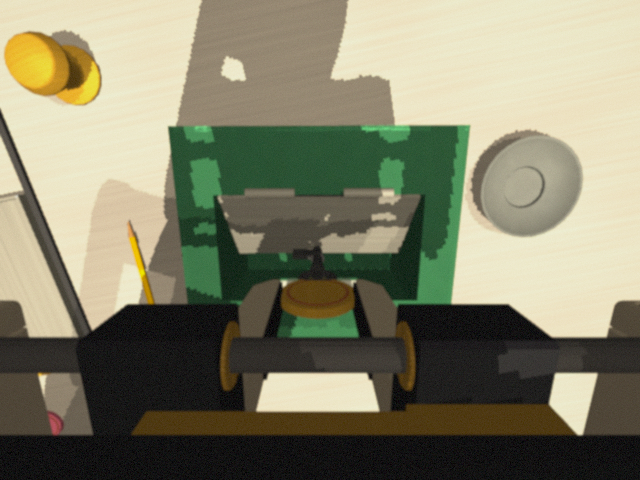

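View pics/c9.png

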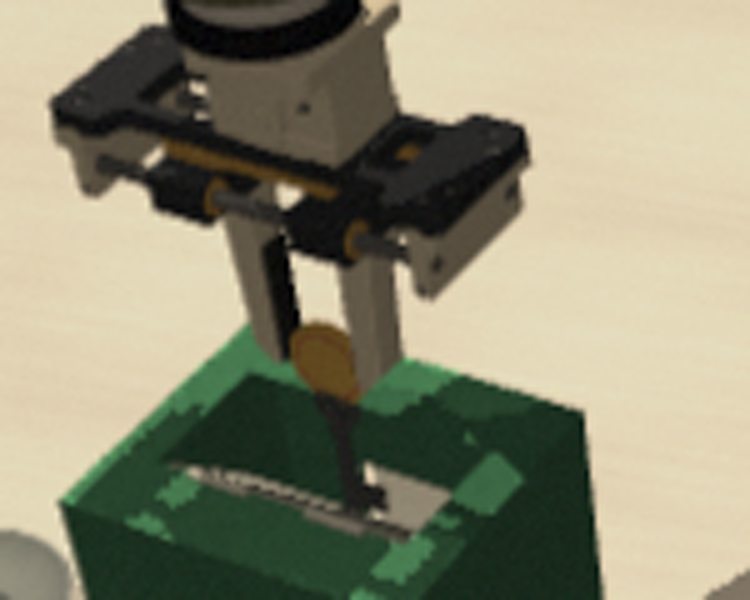

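The key tip (wrist 318,250) is pressing the flap open and the key hasn't slipped. I keep descending.

Request:
step_arm([
  {"tx":1,"ty":0,"tz":8,"ax":0,"ay":0,"az":0,"grip":170},
  {"tx":0,"ty":0,"tz":8,"ax":0,"ay":0,"az":0,"grip":170},
  {"tx":0,"ty":0,"tz":8,"ax":0,"ay":0,"az":0,"grip":170},
  {"tx":0,"ty":0,"tz":8,"ax":0,"ay":0,"az":0,"grip":170},
  {"tx":0,"ty":0,"tz":5,"ax":0,"ay":0,"az":0,"grip":170},
  {"tx":0,"ty":0,"tz":0,"ax":0,"ay":0,"az":0,"grip":170},
])

```text
t: 14.45
tool_pos: [0.5272, -0.2325, 0.1965]
orientation: [-3.125, 0.309, 0.004]
force: [-2.2, 0.0, -1.3]
opening: 0.0369
```

```bash
python3 - <<'E'
from h import *
rel([.5276,-.2327,.148],-101.2)
w=robot.read_camera("wrist");cv2.imwrite("pics/w10.png",w["frame"])
E
```

```text
t 14.45 pos [ 0.5272 -0.2325  0.1965] jaw deg -101.3 z [-0.0024  0.0012 -1.    ] q [-0.5   0.09  1.6  -0.    1.46  1.26] F [-2.18  0.01 -1.31] open 0.0369
tool mm [ 0.6  0.2 48.5]
turn [-0.0007  0.0026 -0.0018]
```

View pics/w10.png

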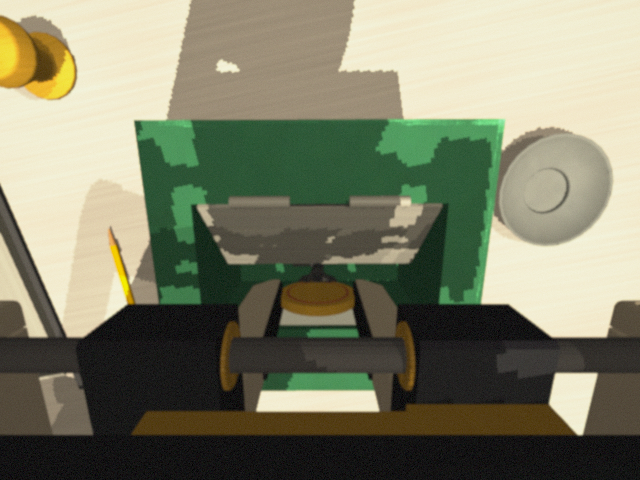

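The flap's edge (wrist row ~264) now bears on the shank, with the tip already below it. Now the fingers go in.

Request:
step_arm([
  {"tx":0.5,"ty":0,"tz":7,"ax":0,"ay":0,"az":0,"grip":170},
  {"tx":0,"ty":0,"tz":8,"ax":0,"ay":0,"az":0,"grip":170},
  {"tx":0,"ty":0,"tz":8,"ax":0,"ay":0,"az":0,"grip":170},
  {"tx":0,"ty":0,"tz":8,"ax":0,"ay":0,"az":0,"grip":170},
  {"tx":0,"ty":0,"tz":8,"ax":0,"ay":0,"az":0,"grip":170},
  {"tx":0,"ty":0,"tz":6,"ax":0,"ay":0,"az":0,"grip":170},
  {"tx":0,"ty":0,"tz":3,"ax":0,"ay":0,"az":0,"grip":170},
  {"tx":0,"ty":0,"tz":0,"ax":0,"ay":0,"az":0,"grip":170},
  {"tx":0,"ty":0,"tz":0,"ax":0,"ay":0,"az":0,"grip":170},
])

```text
t: 15.4
tool_pos: [0.5279, -0.2327, 0.1497]
orientation: [-3.126, 0.309, 0.003]
force: [-4.4, 0.5, -2.2]
opening: 0.0369
```

```bash
python3 - <<'E'
from h import *
rel([.5276,-.2327,.148],-101.2)
w=robot.read_camera("wrist");cv2.imwrite("pics/w11.png",w["frame"])
c=robot.read_camera("scene");pic(c,"c11",150,150,290,310,4)
s=robot.read_camera("side");pic(s,"s11",300,210,440,410,3)
E
```

```text
t 15.4 pos [ 0.5279 -0.2327  0.1497] jaw deg -101.3 z [-1.6e-03  7.0e-04 -1.0e+00] q [-0.5   0.12  1.65 -0.    1.37  1.26] F [-4.44  0.47 -2.24] open 0.0369
tool mm [-0.3  0.1  1.7]
turn [-0.0003  0.0017 -0.0017]
```

View pics/w11.png

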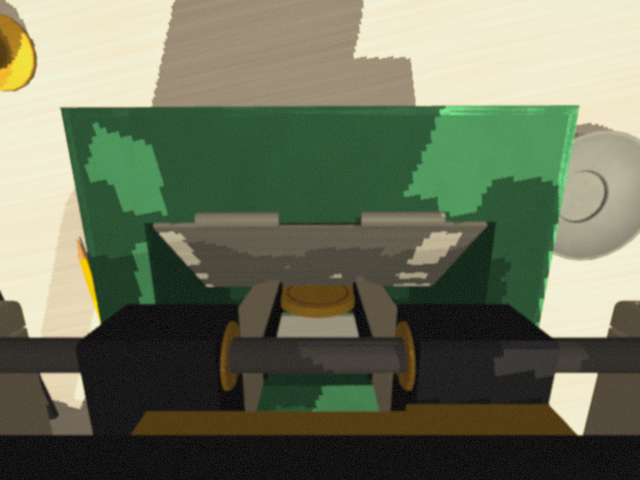

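View pics/c11.png

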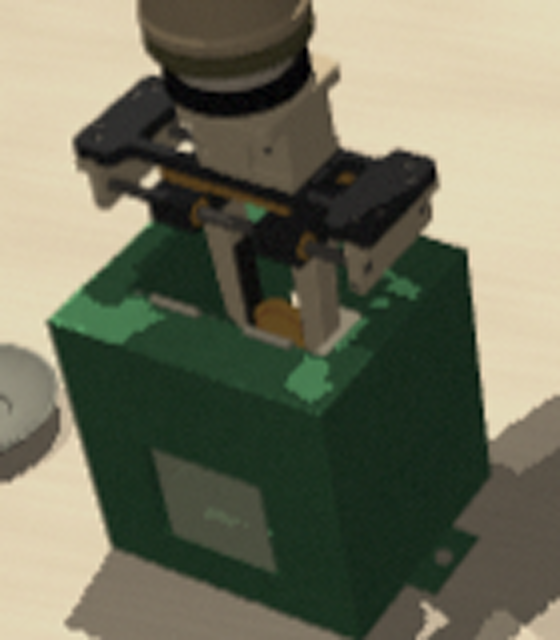

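View pics/s11.png

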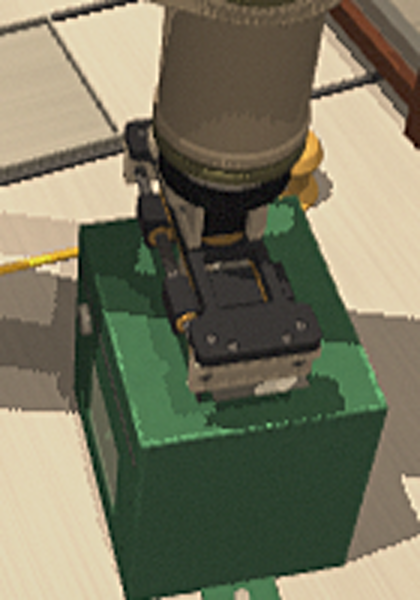

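The fingers are in by about 44 mm with the flap resting on them and the key below. I go 3 mm deeper and let go, opening only to ~57 mm because the mouth is narrow.

Request:
step_arm([
  {"tx":0,"ty":0,"tz":3,"ax":0,"ay":0,"az":0,"grip":170},
  {"tx":0,"ty":0,"tz":0,"ax":0,"ay":0,"az":0,"grip":170},
  {"tx":0,"ty":0,"tz":0,"ax":0,"ay":0,"az":0,"grip":100},
  {"tx":0,"ty":0,"tz":0,"ax":0,"ay":0,"az":0,"grip":100},
  {"tx":0,"ty":0,"tz":0,"ax":0,"ay":0,"az":0,"grip":100},
  {"tx":0,"ty":0,"tz":0,"ax":0,"ay":0,"az":0,"grip":100},
  {"tx":0,"ty":0,"tz":0,"ax":0,"ay":0,"az":0,"grip":100},
  {"tx":0,"ty":0,"tz":0,"ax":0,"ay":0,"az":0,"grip":100},
])

```text
t: 16.35
tool_pos: [0.5287, -0.233, 0.1473]
orientation: [3.126, -0.309, 0.001]
force: [-0.2, -0.8, 1.5]
opening: 0.0565
```

```bash
python3 - <<'E'
from h import *
rel(None)
w=robot.read_camera("wrist");cv2.imwrite("pics/w12.png",w["frame"])
c=robot.read_camera("scene");pic(c,"c12",150,190,290,310,5)
E
```

```text
t 16.35 pos [ 0.5287 -0.233   0.1473] jaw deg -101.3 z [ 4.e-04 -2.e-04 -1.e+00] q [-0.5   0.13  1.65 -0.    1.36  1.26] F [-0.2  -0.83  1.52] open 0.0565
```

View pics/w12.png

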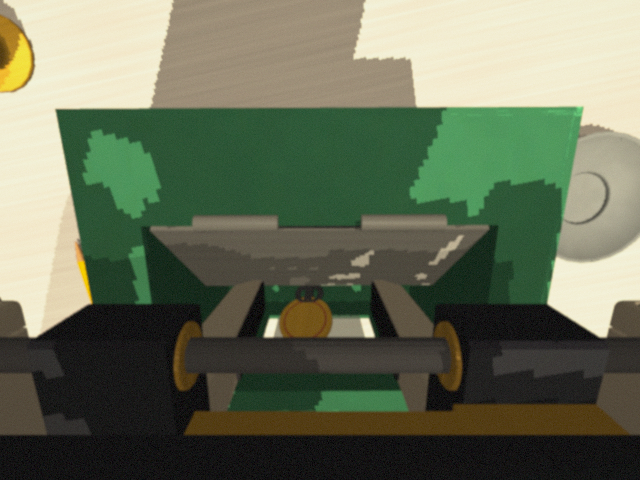

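View pics/c12.png

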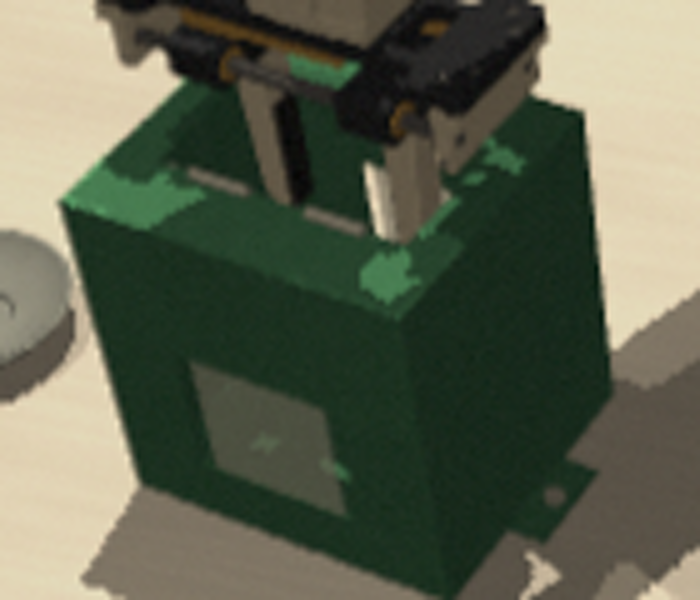

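The fob has dropped clear: it shows at wrist (306,318), about 52 px wide against 75 px while held, and the flap is still held by the fingers. I estimate its height and check it is at rest before withdrawing.

```bash
python3 - <<'E'
from h import *
w=robot.read_camera("wrist");o,d=ray(w,306,319)
zc=w["fx"]*.040/52.5
X=o+d*zc/(np.array(w["R"])@d)[2]
print(o.round(3),X.round(4), X[2]-.18)
pic(w,"w13",250,270,360,350,6)
E
```

```text
[ 0.598 -0.246  0.299] [ 0.484  -0.2146  0.0668] -0.11322896599453475
```

View pics/w13.png

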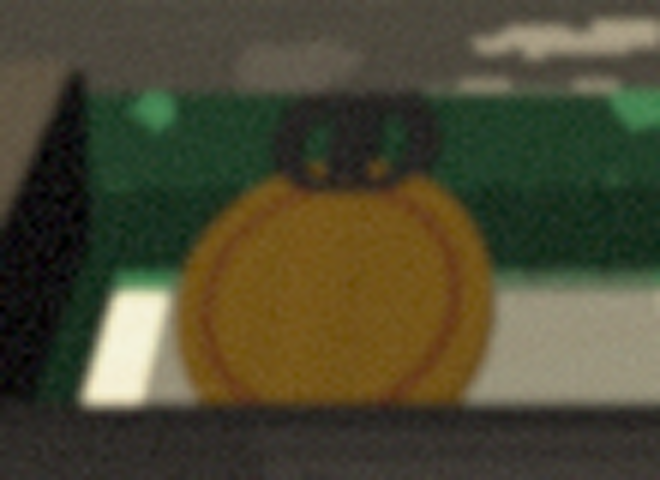

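The fob lies about 113 mm below the mouth, leaning on the -x wall and well clear of the flap's sweep. I withdraw straight up.

Request:
step_arm([
  {"tx":0,"ty":0,"tz":-6,"ax":0,"ay":0,"az":0,"grip":100},
  {"tx":0,"ty":0,"tz":-10,"ax":0,"ay":0,"az":0,"grip":100},
  {"tx":0,"ty":0,"tz":-10,"ax":0,"ay":0,"az":0,"grip":100},
  {"tx":0,"ty":0,"tz":-10,"ax":0,"ay":0,"az":0,"grip":100},
  {"tx":0,"ty":0,"tz":-10,"ax":0,"ay":0,"az":0,"grip":100},
  {"tx":0,"ty":0,"tz":-15,"ax":0,"ay":0,"az":0,"grip":100},
  {"tx":0,"ty":0,"tz":-20,"ax":0,"ay":0,"az":0,"grip":100},
  {"tx":0,"ty":0,"tz":-20,"ax":0,"ay":0,"az":0,"grip":100},
  {"tx":0,"ty":0,"tz":-20,"ax":0,"ay":0,"az":0,"grip":100},
  {"tx":0,"ty":0,"tz":-10,"ax":0,"ay":0,"az":0,"grip":100},
  {"tx":0,"ty":0,"tz":0,"ax":0,"ay":0,"az":0,"grip":100},
  {"tx":0,"ty":0,"tz":0,"ax":0,"ay":0,"az":0,"grip":100},
])

```text
t: 17.7
tool_pos: [0.5285, -0.2329, 0.2777]
orientation: [-3.126, 0.309, 0.0]
force: [-0.3, 0.5, 0.2]
opening: 0.0565
```

```bash
python3 - <<'E'
from h import *
rel(None)
w=robot.read_camera("wrist");cv2.imwrite("pics/w14.png",w["frame"])
c=robot.read_camera("scene");cv2.imwrite("pics/c14.png",c["frame"])
E
```

```text
t 17.7 pos [ 0.5285 -0.2329  0.2777] jaw deg -101.3 z [-1.e-04  1.e-04 -1.e+00] q [-0.5   0.06  1.49  0.    1.6   1.26] F [-0.35  0.53  0.16] open 0.0565
```

View pics/w14.png

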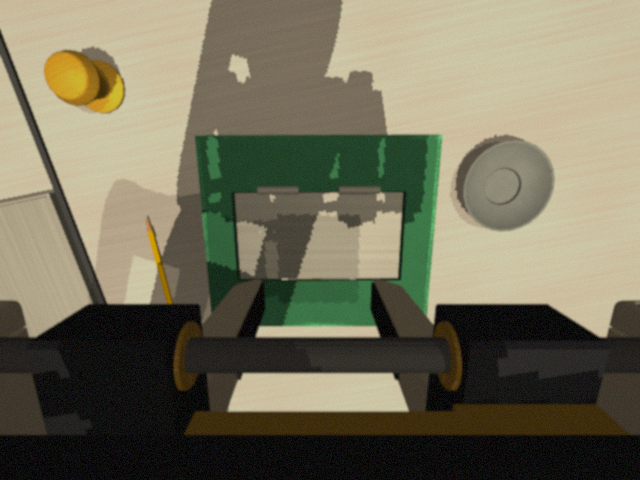

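View pics/c14.png

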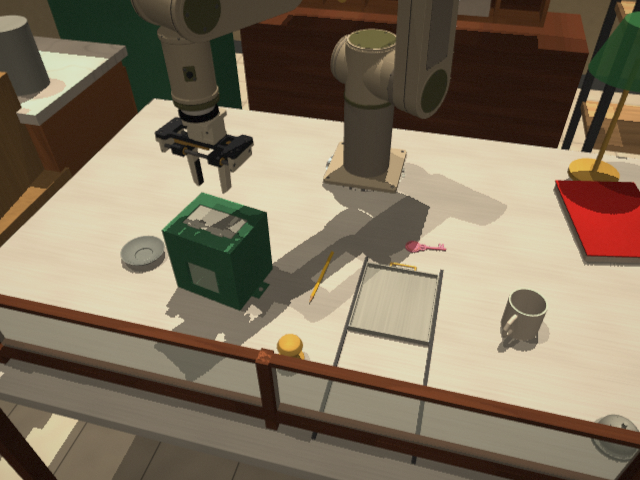

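The flap is shut flush in the mouth (wrist 236-402 by 192-279), the tray is empty, and the bystanders are where they were. The hand is clear of everything, so I hand the job in.

```bash
python3 -c "
from plant import robot
print(robot.close_job())"
```

```text
the job is handed in; nothing more can be done
None
```

The room key is in the key-return box and the flap has sprung shut. I handed the job in with the robot's clock at about 18 s of the 61 s allowed; no verdict is reported.

- **Lift and hang:** I pinched the fob across its rim at 30 N and lifted it level. It swung down when I eased the grip to 4 N. Three camera views put it within about 4° of vertical.
- **Posting:** I regripped at 60 N and pushed the key and fingers through the flap, about 47 mm into the mouth. I opened the fingers with the flap still resting on them.
- **Last checks:** Before I withdrew, the fob was about 113 mm below the mouth, leaning on the box's near wall; this comes from its apparent size in one picture. Afterwards the flap looked flush, the tray was empty, the bystanders looked unmoved by eye, and the force reading was near zero.
- **Not checked:** I could not see the blade tip inside the box. I also did not see the key again once the flap had shut, so that it is at rest is inferred. No check failed or disagreed.

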